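Open the street-lamp battery box of the model town

ROBOT

A 6-joint arm with a two-finger parallel gripper is mounted at the origin on the work surface. World frame = base frame: x ahead of the robot, y to its left, z up, the work surface at z = 0. Lengths are in mm, angles in rad, forces in N, time in s.
With the tool pointing down it reaches from about 300 to 775 mm from the base axis. Payload 14.6 kg.
Tool frame: the origin (TCP) lies on the centre line of the jaws, within the pads' length; the fingertips stand 19 mm ahead of it and the grasp point (between the pads) is the TCP (bot.tip_reach is the distance from the TCP to the fingertips, in mm); y points along the fingers, x is the direction in which the jaws open and shut, and the axes are right-handed (so a half turn about y gives the same grasp; the last joint's range is limited). The gripper opens to 85 mm and grips with 20 to 120 N. Pads are 22 mm wide; open, the fingers measure 114 mm over their backs; the gripper's body (76 mm by 85 mm) begins 54 mm behind the grasp point. The pads swing forward as they close: fully open they stand 13 mm farther back than shut.
Start: joints at [-1.337, 0.3, 1.521, -0, 1.321, -0.067], TCP at [162.949, -525.297, 250.281] pointing down, gripper open.
Joint ranges: [-3.03, 3.03], [-0.79, 2.21], [0.23, 2.52], [-1.04, 4.18], [0, 3.07], [-2.55, 2.55]. Speed limits (rad/s): [2.22, 2.22, 2.57, 3.14, 3.14, 3.14].

INTERFACE

Orientations are given as a unit quaternion [w, x, y, z].
In Python, from rig import bot gives the robot as it stands. Calls block until the motion is done:
- bot.move_to(position, orientation): joint-space move of the TCP to a pose.
- bot.servo_line(position, attitude=None, speed=150, until_force=None): straight line of the TCP; attitude=None keeps the orientation; speed is the mean speed in mm/s. With until_force (N) it stops when the force on the tool has changed by that much, and returns True; else False.
- bot.move_joints(angles): joint-space move.
- bot.move_gripper(opening, grip_force=None): finger opening in mm; grip_force is the grip in N (None keeps the last); returns when the fingers have stopped.
- bot.dwell(seconds).
- bot.ik(position, orientation): joint angles nearest the present ones, or None.
- bot.read_state(): the state.
- bot.read_camera(name): name is "side" or "top" or "wrist"; returns a dict with "image" (420x560x3 uint8, blue, green, red), "depth" (420x560 float32, mm along the optical axis (not along the pixel's ray), 0 where there is no reading), "fovy" (degrees; the focal length in pixels is half the picture's height over the tangent of half this angle, whatever the lens; pixels are square), "cx", "cy" (the principal point, pixels), "eye" and "attitude" of the camera in the world; the wrist camera has in their place "mount" (4x4, takes a point from camera to tool coordinates, whose origin is the TCP and whose axes are the tool frame's). Camera axes: x right, y down, z forward; pixel columns grow to the right and rows downward; lengths in mm; the calibration is good to about 2 mm. The wrist camera is an equidistant fisheye: a pixel r from the principal point sees the ray r / f radians off the axis. A picture is of the moment at which its call begins: read the wrist's pose just before it.
A pose or a line that the arm cannot do raises bot.MotionError and nothing moves.
- bot.finish_job(): hands the job in, once; it reports no verdict.
The state is a dict: "clock": time; "joint_positions": joint angles; "qvel": joint speeds; "effort": joint torques, N m; "ee_pos": TCP position; "tool_rot": TCP orientation; "ft_force": force on the tool from outside, world axes, zero at the start; "moment": the same for the moment, N m; "grip_width": finger opening in mm.
Only numpy, scipy, OpenCV 4.12 (cv2) and the standard library are available. Lean on these libraries where they do the work, as an engineer would, in place of code of your own. Each camera call takes 0.05 s, during which the arm holds its last target.

TASK

The street lamps of the model town need fresh batteries. Open the battery box with the yellow cover: hold its red release tab down and, in the same motion, slide the cover along its rails the way its white arrow points, until the box stands well open (it moves about 70 mm in all; two thirds of that or more will do), then take your hand away. Leave the box with the blue cover shut.

Things in the scene. Friction and masses are not known exactly. Their poses are not given: they have to be found in the camera images.
- lamp_tab_top (a point): Centre of the top of the red tab on the yellow cover: a flat pad 38 mm long (x), 48 wide (y), its top 58 mm above the table, 8 above the cover. x points the way the cover opens (as the white arrow), z up; moves with tab and cover. A yellow ridge on the cover, to push against, has its near face 21 mm from here towards +x; 9 mm thick, 60 wide, top 70 mm above the table.
- lamp_cover (a joint): Slide of the yellow cover, m: 0 shut (latched by its tab), 0.070 fully open; drags with about 1.5 N and stays where left. It slides out over the far end of its grey box: 160 mm long, 100 wide, 54 high, screwed down, turned up to 30 degrees either way from straight ahead. The tab's centre starts 40 mm behind the box's middle.
- lamp_tab (a joint): How far the red tab on the yellow cover is pressed down, m: 0 up, 0.008 at its stop. A spring pushes back with 2 N at first and 5 N at the stop. The latch lets go once pressed 0.004 and must stay so for the first 13 mm of sliding; after that the tab may rise.
- motor_cover (a joint): Slide of the blue cover of the other, equal box beside it (either may be left or right), also with a red tab, m: 0 shut. It must stay shut.
There are look-alikes about, which are no part of the job. Leave any purple look-alike of the part that bears motor_cover alone.

How it is judged:
By the outcome, as a careful person would: the job done as asked, in the order asked, and still so for the second after the job is handed in, with the robot touching nothing.
It also fails if it takes over 26 s, if anything falls off the work surface, if the arm or the gripper's body presses on something with over 40 N, if the wrist force passes 120 N, or if a joint passes its speed limit or range.

## Working session

There is one attempt and no reset: what is moved stays moved. The work goes in short steps, each a Python script; the robot and the scene stay as the last script left them, time stands still between calls to the robot, and variables do not carry over. Pictures are saved under pics/ and viewed, and the job is handed in when it is done.

```bash
mkdir -p pics; ls
python3 - <<'E'
from rig import bot
import cv2,numpy as np,pickle
d={}
for n in("top","side"):
    c=bot.read_camera(n); d[n]=c; cv2.imwrite(f"pics/{n}0.png",c["image"]); print(n,c["fovy"],c["cx"],c["cy"],c["eye"],c["attitude"])
pickle.dump(d,open("cams0.pkl","wb"))
print(bot.read_state())
E
```

```text
pics
top 44.62922293301142 281.81784561140097 206.3567490129173 [ 399.5735615   -31.38727341 1074.97379871] [-0.02155731  0.70868338 -0.70503476  0.01513757]
side 56.84117440557186 279.94366256422137 208.60760677380128 [ 421.86234782 -481.93309229  626.21610966] [-0.33341906  0.94029291 -0.06504593  0.0212133 ]
{'clock': 0.1, 'joint_positions': array([-1.33663340e+00,  3.00418460e-01,  1.52155905e+00, -3.06967174e-05,
        1.32067650e+00, -6.65992722e-02]), 'qvel': array([ 0.00018293, -0.00118385, -0.00342871,  0.0011056 , -0.0004854 ,
       -0.00097107]), 'effort': array([ 2.94590543e-03, -5.44372272e+01, -3.62367475e+01,  2.35201878e-05,
        3.04938112e-03,  4.40084406e-06]), 'ee_pos': array([ 162.88127313, -525.11912246,  249.75949418]), 'tool_rot': array([ 0.56950019, -0.56903184,  0.41974073, -0.41915393]), 'ft_force': array([-0.34232736,  0.36717289,  0.25887748]), 'moment': array([ 0.01737199, -0.00736643,  0.0461109 ]), 'grip_width': 85.21181712242156}
```

View pics/top0.png

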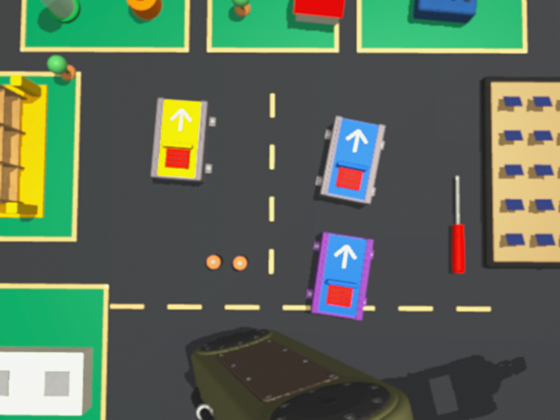

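View pics/side0.png

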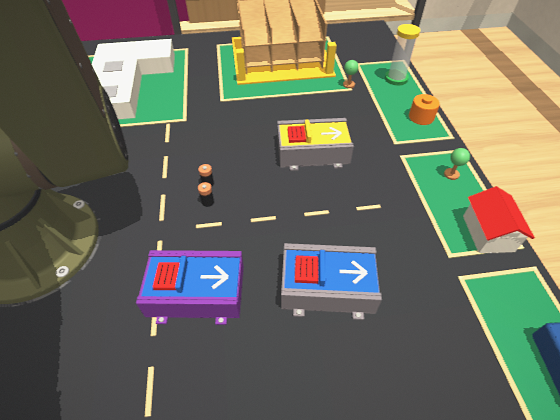

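```bash
cat > h.py <<'E'
import numpy as np
from scipy.spatial.transform import Rotation as R
def Rw(q): return R.from_quat(np.roll(q,-1))
def ray(c,uv,z):
    f=210/np.tan(np.radians(c["fovy"])/2)
    d=Rw(c["attitude"]).apply([(uv[0]-c["cx"])/f,(uv[1]-c["cy"])/f,1.]); e=np.array(c["eye"])
    return e+d*(z-e[2])/d[2]
E
python3 - <<'E'
from h import *
import cv2,pickle
from rig import bot
D=pickle.load(open("cams0.pkl","rb"))
print(bot.tip_reach, Rw(bot.read_state()["tool_rot"]).as_matrix().round(2))
for n,(x0,x1,y0,y1) in dict(top=(140,225,85,195),side=(265,365,110,175)).items():
    c=D[n]; im=c["image"]; hsv=cv2.cvtColor(im,cv2.COLOR_BGR2HSV)
    m0=np.zeros(im.shape[:2],np.uint8); m0[y0:y1,x0:x1]=1
    red=((hsv[...,0]<8)|(hsv[...,0]>172))&(hsv[...,1]>150)&(hsv[...,2]>90)&(m0>0)
    yel=(hsv[...,0]>20)&(hsv[...,0]<35)&(hsv[...,1]>150)&(m0>0)
    wh=(hsv[...,1]<70)&(hsv[...,2]>200)&(m0>0)
    for k,m,z in(("red",red,58),("yel",yel|red|wh,50),("wh",wh,50)):
        v,u=np.nonzero(m); P=np.array([ray(c,p,z) for p in zip(u,v)])[:,:2].astype(np.float32)
        r=cv2.minAreaRect(P); print(n,k,len(u),P.mean(0).round(1),np.round(r[0],1),np.round(r[1],1),round(r[2],1))
    f=210/np.tan(np.radians(c["fovy"])/2); v,u=np.nonzero(red); d=c["depth"][v,u]
    W=Rw(c["attitude"]).apply(np.c_[(u-c["cx"])/f*d,(v-c["cy"])/f*d,d])+c["eye"]; print("depth med",np.median(W,0).round(1))
    cv2.imwrite(f"pics/{n}_crop.png",cv2.resize(im[y0:y1,x0:x1],None,fx=5.4,fy=5.4,interpolation=cv2.INTER_CUBIC))
E
```

```text
19.0 [[ 0.3  -0.    0.96]
 [-0.96  0.    0.3 ]
 [-0.   -1.    0.  ]]
top red 375 [548.8 188. ] [548.7 188.1] [43.8 34.5] 85.8
top yel 2681 [590.6 186.4] [588.7 172.9] [103.9 157.8] 86.0
top wh 211 [611.4 173.3] [583.4 167.1] [ 91.4 148.1] 85.8
depth med [548.1 187.6  60.2]
side red 263 [548.4 182.7] [548.2 183.2] [53.5 37.4] 86.1
side yel 1400 [590.5 187.2] [587.8 162.2] [156.9 156.8] 85.7
side wh 130 [612.9 166.4] [585.3 155.8] [140.8 158.9] 9.2
depth med [548.7 180.7  59. ]
```

View pics/top_crop.png

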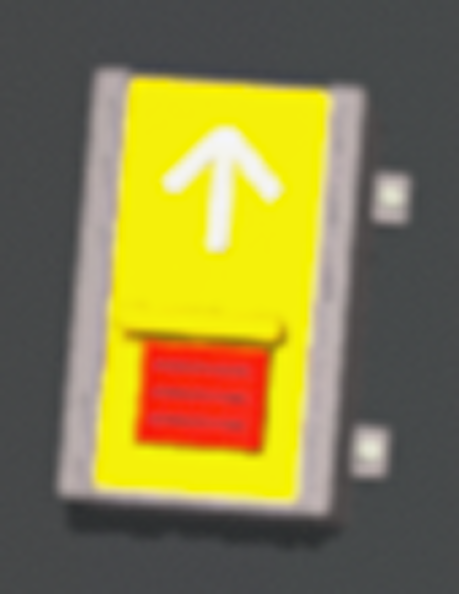

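Run:
```python
from h import *
from rig import bot
a=np.radians(-4.2); s=np.array([np.cos(a),np.sin(a),0])
y=np.array([0,0,-1.]); M=np.c_[np.cross(y,s),y,s]; q=np.roll(R.from_matrix(M).as_quat(),1)
P=np.array([548.6,185.5,0])+2*s
np.savez("plan.npz",q=q,P=P,s=s)
for z in(200,100,70): print(bot.ik([*P[:2],z],q), bot.ik([*(P+78*s)[:2],z],q))
bot.move_gripper(0)
bot.move_to([*P[:2],180],q)
bot.servo_line([*P[:2],92],q,speed=120)
st=bot.read_state(); print(st["clock"],st["ee_pos"],st["ft_force"],st["grip_width"])
import cv2
for n in("wrist","side"): cv2.imwrite(f"pics/{n}1.png",bot.read_camera(n)["image"])
```

```text
[ 2.61684486e-01  4.12030064e-01  1.48973258e+00 -4.44089210e-16
  1.23983001e+00  1.90578464e+00] [ 2.22419789e-01  5.72130564e-01  1.25269275e+00 -4.44089210e-16
  1.31676934e+00  1.86651994e+00]
[ 2.61684486e-01  5.29701604e-01  1.57096270e+00 -4.44089210e-16
  1.04092835e+00  1.90578464e+00] [ 2.22419789e-01  6.73743340e-01  1.33523824e+00 -4.44089210e-16
  1.13261108e+00  1.86651994e+00]
[ 2.61684486e-01  5.72689356e-01  1.58513266e+00 -4.44089210e-16
  9.83770637e-01  1.90578464e+00] [ 2.22419789e-01  7.11381845e-01  1.34947362e+00 -4.44089210e-16
  1.08073719e+00  1.86651994e+00]
4.6083 [551.00384245 185.43210233  92.75848707] [ 0.18568007 -0.19035052 -0.01818922] 0.09074404004191533
```

View pics/wrist1.png

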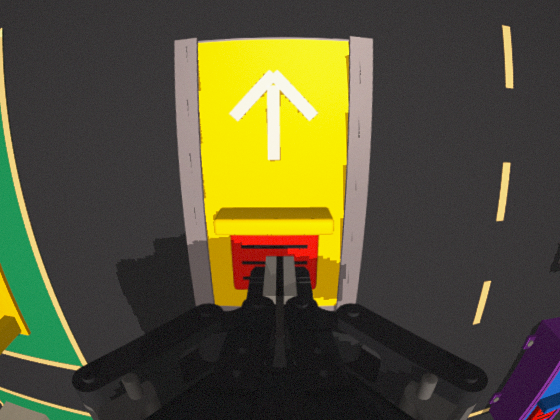

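View pics/side1.png

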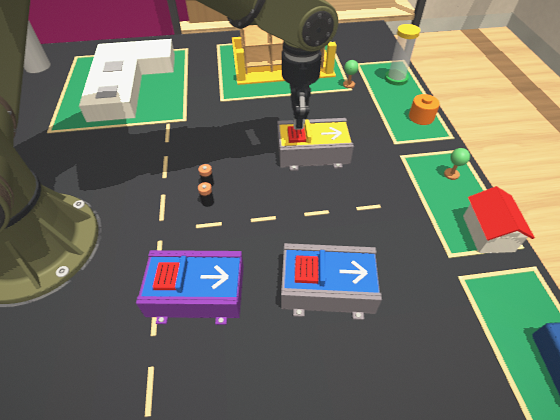

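The closed fingertips (wrist image, about 280,270) hang over the red tab, whose centre is at about (275,262). They are clear of the ridge at about (275,222). The arrow points straight up the image, so the yaw is right. Next I press down.

Run:
```python
from h import *
from rig import bot
p=np.load("plan.npz"); q,P,s=p["q"],p["P"],p["s"]
def show(t,r=None):
    st=bot.read_state(); print(t,r,round(st["clock"],2),st["ee_pos"].round(1),st["ft_force"].round(2)); return st
r=bot.servo_line([*P[:2],80],q,speed=40,until_force=1.5); show("a",r)
r=bot.servo_line([*P[:2],69.5],q,speed=15,until_force=4.5); show("b",r)
bot.dwell(.1); show("c")
```

```text
a True 5.08 [549.9 185.2  78.4] [ 0.11 -0.06 -0.52]
b True 5.66 [550.5 185.3  70. ] [-0.35 -0.65  5.09]
c None 5.76 [550.5 185.3  70.1] [ 0.64 -0.25  4.45]
```

Run:
```python
from h import *
from rig import bot
import cv2
p=np.load("plan.npz"); q,P,s=p["q"],p["P"],p["s"]
def show(t,r=None):
    st=bot.read_state(); print(t,r,round(st["clock"],2),st["ee_pos"].round(1),st["ft_force"].round(2)); return st
z=69.6
for d,F in((12,20),(28,15)):
    T=P+d*s; r=bot.servo_line([*T[:2],z],q,speed=40,until_force=F); show(d,r)
    if r: break
for n in("wrist","side"): cv2.imwrite(f"pics/{n}2.png",bot.read_camera(n)["image"])
```

```text
12 False 6.22 [563.  184.4  69.7] [1.09 0.17 4.48]
28 False 6.77 [578.9 183.3  69.7] [ 1.63 -0.38  5.2 ]
```

View pics/wrist2.png

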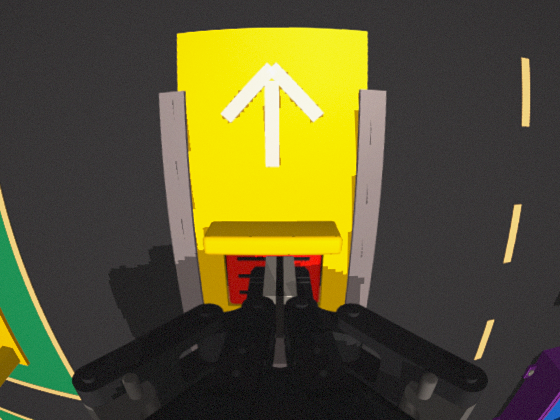

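The cover is unlatched and sliding: its front edge (row 30) now sticks out past the rail ends (row 92). I carry on to the stop.

Run:
```python
from h import *
from rig import bot
import cv2
p=np.load("plan.npz"); q,P,s=p["q"],p["P"],p["s"]
def show(t,r=None):
    st=bot.read_state(); print(t,r,round(st["clock"],2),st["ee_pos"].round(1),st["ft_force"].round(2)); return st
T=P+80*s; r=bot.servo_line([*T[:2],69.6],q,speed=40,until_force=9); st=show("slide",r)
e=st["ee_pos"]; b=e-1.5*s
bot.servo_line([b[0],b[1],69.6],q,speed=40)
bot.servo_line([b[0],b[1],160],q,speed=80); show("up")
cv2.imwrite("pics/wrist3.png",bot.read_camera("wrist")["image"])
bot.servo_line([b[0],b[1],240],q,speed=150)
bot.move_joints([-1.0,.3,1.52,0,1.32,0]); show("away")
for n in("top","side"): cv2.imwrite(f"pics/{n}3.png",bot.read_camera(n)["image"])
```

```text
slide True 8.02 [627.7 179.7  69.3] [-4.35  0.15  6.03]
up None 9.55 [625.9 179.7 159.3] [0.67 0.16 0.17]
away None 12.73 [ 328.1 -442.2  250.6] [-0.71 -0.5   0.62]
```

View pics/top3.png

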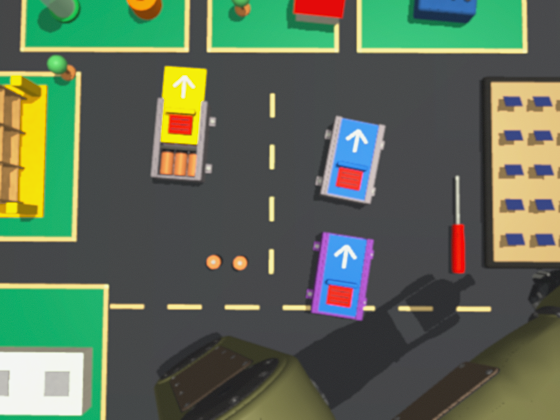

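View pics/side3.png

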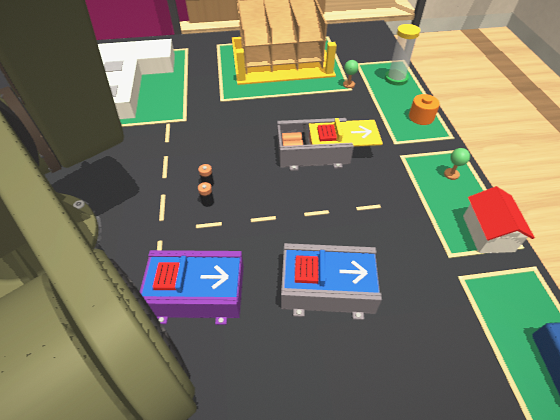

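The yellow cover is well open, with batteries showing at about (180,163) and its tab now at (180,125), up from (177,158). The blue and purple boxes haven't moved. I measure the travel, then hand in.

Run:
```python
from h import *
import cv2,pickle
from rig import bot
c=pickle.load(open("cams0.pkl","rb"))["top"]
def cen(im,x0,x1,y0,y1):
    h=cv2.cvtColor(im,cv2.COLOR_BGR2HSV); m=((h[...,0]<4)|(h[...,0]>174))&(h[...,1]>200)&(h[...,2]>120)
    v,u=np.nonzero(m[y0:y1,x0:x1]); return ray(c,(u.mean()+x0,v.mean()+y0),58)[:2]
b=cv2.imread("pics/top3.png")
w=(150,215,100,180)
A=cen(c["image"],*w);B=cen(b,150,215,100,145); print("travel",B-A,np.linalg.norm(B-A))
print("blue",cen(b,320,385,150,200)-cen(c["image"],320,385,150,200))
bot.finish_job()
```

```text
travel [68.06568684 -3.90224176] 68.17745386343897
blue [0.26769094 0.27704756]
the job is handed in; nothing more can be done
```

The box with the yellow cover is open, and the job is handed in. I pressed its red tab down about 7 mm with closed fingertips and, keeping it pressed, slid the cover the way its arrow points until the push force rose at the end stop. Then I lifted off and moved the arm away.

My last checks, from the top camera:
- **Yellow cover:** it moved about 68 mm of the 70 mm, and the batteries are visible.
- **Blue cover:** its tab shifted by less than 0.4 mm, within measuring error, so the box is still shut.
- **Purple look-alike:** it looks undisturbed in both pictures, but I did not measure it.
- **Time and force:** the clock stood at about 13 s with the arm clear, and the sampled tool-force readings stayed under about 8 N.

The two cameras disagreed by about 5 mm on the tab's sideways position at the start. I used the midpoint, and the wrist view confirmed the fingers were over the tab. No checks failed.

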